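Check a beaker's base with a spring-foot thickness probe

ROBOT

A 7-joint arm with a two-finger parallel gripper is mounted at the origin on the work surface. World frame = base frame: x ahead of the robot, y to its left, z up, the work surface at z = 0. Lengths are in m, angles in rad, forces in N, time in s.
With the tool pointing down it reaches from about 0.35 to 0.9 m from the base axis. Payload 19.9 kg.
Tool frame: the origin (TCP) lies at the very end of the fingers, on their centre line; the grasp point (between the pads) lies 19 mm behind it (pinch_z is the z of the grasp point in the tool frame, in m); z points along the fingers, y is the line along which they close (so a half turn about z gives the same grasp; the last joint's range is limited). The gripper opens to 94 mm and grips with 3 to 60 N. Pads are 16 mm wide; open, the fingers measure 119 mm over their backs; the gripper's body (75 mm by 177 mm) begins 78 mm behind the grasp point.
Start: joints at [1.113, 0.417, -0.01, 1.614, 0.005, 1.111, -0.053], TCP at [0.252, -0.572, 0.205] pointing down, gripper open.
Joint ranges: [-2.81, 2.81], [-0.39, 2.02], [-1.27, 1.25], [0.06, 2.57], [-1.19, 4.33], [0.19, 2], [-2.82, 2.82]. Speed limits (rad/s): [1.89, 1.89, 2.39, 2.39, 3.01, 3.01, 3.01].

INTERFACE

Orientations are given as a rotation vector (axis times angle).
In Python, from bench import * gives the robot as it stands.
- The arm moves only by the tool apply_moves, never from a script. Its arguments are lists of equal length, an entry for each row: "xyz": the shift along the tool's x, y, z in m, a list of three; "delta_rot": the turn, a rotation vector about the tool's x, y, z in degrees, a list of three; "claw": the gripper command: -1 is shut, 1 is fully open, values between are in proportion. In form: {"xyz": [[tx, ty, tz], ...], "delta_rot": [[wx, wy, wz], ...], "claw": [claw, ...]}. A call has 1 to 10 rows; each row shifts and turns the commanded pose from where the row before left it, along the tool's axes as they then stand; what a row does not reach is not made up. A row lasts 1/12 s, in which the tool goes at most 41.7 mm and 7.16 degrees, less where a joint would pass 70% of its speed; a pose out of reach is approached as far as the arm can. A call is refused whole if a number of a shift passes 0.0417 or a number of a turn 7.16, either way. A call with a gripper value outside its range is refused whole. The fingers move at their own pace and stop on an object; "newtons" is the grip in N (left out, the last holds). Time passes only in rows, so rows that do not move let the fingers close. It gives the time, the measured TCP pose, the force, the opening and the grip force at its end, in the units of the state.
- read_state(): the state, without advancing time (a new reading comes with each control period).
- get_image(name): name is "scene" or "top" or "wrist"; returns the picture (420x560x3 uint8, blue, green, red); there is no depth.
- camera_info(name): a dict with "fovy" (degrees; the focal length in pixels is half the picture's height over the tangent of half this angle, whatever the lens; pixels are square), "cx", "cy" (the principal point, pixels), "dist_coeffs" ([k1, k2, p1, p2, k3] as OpenCV has them; the pictures are not rectified), "R" (3x3) and "t" (3): a world point X has camera coordinates R X + t. Camera axes: x right, y down, z forward; pixel columns grow to the right and rows downward; lengths in m; the calibration is good to about 2 mm. A picture is of the moment at which its call begins: read the wrist's pose just before it. camera_info takes no time and is no camera call; for the wrist camera it gives the pose at the moment of the call.
- hand_in(): hands the job in; it is judged then, once.
The state is a dict: "clock": time; "joint_pos": joint angles; "dq": joint speeds; "joint_efforts": joint torques, N m; "tcp_pos": TCP position; "tcp_rot": TCP orientation; "force": force on the tool from outside, world axes, zero at the start; "wrist_torque": the same for the moment, N m; "grip_width": opening from 0.0 (shut) to 1.0 (fully open); "grip_force": force on a finger pad.
Only numpy, scipy, OpenCV 4.12 (cv2) and the standard library are available. Lean on these libraries where they do the work, as an engineer would, in place of code of your own. Each camera call takes 0.05 s, during which the arm holds its last target. There are 200 camera calls.

TASK

The beaker lying in the V-rest needs the thickness of its base checked: first turn it mouth down over the drying peg, so that its rim sits flat on the peg's round base, and let go of it. Then take the yellow thickness probe out of its stand and hold it upright with its spring foot on the red spot in the middle of the beaker's upturned base, pressing gently, so that the foot is pushed about halfway in. Finish while still holding the probe there (do not put it down or let go), touching the beaker with the probe's foot only, and leave the dishes, the bottle and the tip box alone.

Things in the scene. Friction and masses are not known exactly. Their poses are not given: they have to be found in the camera images.
- beaker: Pale blue stiff plastic beaker, about 60 g: straight round tube, 56 mm outside, 50 mm inside diameter, 100 mm long, base 5 mm thick with a 14 mm red spot in the middle of its outside. Origin: that spot. x axis: along the beaker from base to mouth. At the start it lies level in the V-rest, axis 50 mm above the table, mouth roughly towards the robot, each end overhanging the rest's flanks by 20 mm.
- beaker_base (a point): Centre of the red spot, on the outside of the beaker's base.
- beaker_mouth (a point): Centre of the beaker's mouth, in the plane of the rim, 100 mm from the base.
- rest: Fixed V-rest, grey base 80 x 50 x 10 mm with two orange flanks 60 mm long; nowhere wider than 51 mm, so fingers can straddle the beaker past it down to the table. Origin: centre of its underside, on the table. Its x axis is level and runs along the groove, the same way as the beaker's at the start.
- peg: Fixed drying peg: white round base, 90 mm diameter, 10 mm thick, with an upright green post, 28 mm diameter, tapering to 14 mm at its top 70 mm above the table. Origin: centre of its underside, on the table, z up. A beaker seated over it stands with its rim on the white base, its upturned base 110 mm above the table.
- peg_seat (a point): Centre of the top face of the peg's white base, 10 mm above the table, on the post's axis.
- stand: Fixed blue probe stand, 70 x 70 x 75 mm, with a 21 mm hole through its top plate, in which the probe hangs upright by its collar. Origin: centre of its underside, on the table, z up.
- probe: Pen-like thickness probe, about 100 g, upright in its stand, foot down. Origin: the end of the unpressed foot, 15 mm above the table in the stand; z up along the probe. From there up: brass foot 10 mm diameter (0-14 mm), steel nose 18 mm (14-60), black collar 32 mm (60-66), yellow round handle 24 mm (66-150). Lift it 70 mm to clear the stand.
- probe_handle (a point): Point on the probe's axis in the middle of the yellow handle, 108 mm above the probe's origin: a good place to grip, from above.
- foot (a joint): How far the spring foot is pushed into the probe, in m: 0 is fully out, 0.012 is fully in. The spring takes 400 N/m, from zero when out (2.4 N at half travel, 4.8 N when fully in).
- foot_tip (a point): Centre of the end face of the probe's foot, the contact face (moves with the foot).
- dishes: Bystander: stack of four pale round dishes, 60 mm diameter, 52 mm high. Origin: centre of the underside.
- reagent: Bystander: amber bottle with a purple cap, 60 mm diameter, 120 mm high. Origin: centre of the underside.
- tipbox: Bystander: grey tip box with yellow tips, 90 x 70 x 49 mm. Origin: centre of the underside.
Not all that is in view belongs to the job. What is shaped like the peg but turquoise is not meant. What is shaped like the beaker but turquoise is not meant.

How it is judged:
On the way, in this order (a step that is already met when the one before it is completed fails the run):
1. the beaker stands mouth down over the peg, its rim flat on the peg's base, let go, with the probe still in its stand (horizontal distance between beaker_base and peg_seat below 0.015 m and angle between beaker's own x axis and vertical above 3.07 rad and z of beaker_mouth in the frame of peg below 0.014 m and contact force between the fingers and beaker below 0.1 N and contact force between probe and stand above 0.2 N), for 0.3 s.
2. the probe is lifted out of its stand in the fingers (z of probe in the frame of stand above 0.065 m and contact force between the fingers and probe above 1 N and contact force between probe and stand below 0.05 N), for 0.1 s.
At the end, for the whole second after the job is handed in: Beaker mouth down over the peg (within 15 mm, 4 degrees; rim within 4 mm of the base), untouched by the robot. Probe held in the fingers, clear of its stand, within 8 degrees of upright, foot within 7 mm of the spot's centre, pushed in 2 to 10.5 mm, pressing 0.8 to 5.5 N, all at rest (horizontal distance between beaker_base and peg_seat below 0.015 m and angle between beaker's own x axis and vertical above 3.07 rad and z of beaker_mouth in the frame of peg below 0.014 m and contact force between each of the fingers, the arm and beaker below 0.1 N and horizontal distance between foot_tip and beaker_base below 0.007 m and distance between foot_tip and beaker_base below 0.009 m and angle between probe's own z axis and vertical below 0.14 rad and value of joint foot between 0.002 and 0.0105 m and contact force between probe and beaker between 0.8 and 5.5 N and contact force between the fingers and probe above 1 N and contact force between probe and stand below 0.05 N and linear speed of each of probe, beaker below 0.02 m/s); the arm keeps its last pose, push and grip.
It fails at once if the dish stack is shifted more than 20 mm or tipped (distance of dishes from where it was at the start of the episode above 0.02 m or angle between dishes's own z axis and vertical above 0.3 rad).
It fails at once if the amber bottle is shifted more than 20 mm or tipped (distance of reagent from where it was at the start of the episode above 0.02 m or angle between reagent's own z axis and vertical above 0.3 rad).
It fails at once if the tip box is shifted more than 20 mm or tipped (distance of tipbox from where it was at the start of the episode above 0.02 m or angle between tipbox's own z axis and vertical above 0.3 rad).
It fails at once if the probe presses on the beaker with more than 15 N (contact force between probe and beaker above 15 N).
It also fails if it takes over 64 s, if anything falls off the work surface, if the arm or the gripper's body presses on something with over 40 N, if the wrist force passes 120 N, or if a joint passes its speed limit or range.

## Working session

There is one attempt and no reset: what is moved stays moved. The work goes in short steps, Python scripts to look and compute and a tool call to move; the robot and the scene stay as the last step left them, time stands still between calls to the robot, and variables do not carry over. Pictures are saved under pics/ and viewed, at most 10 in all, crops included, and the job is handed in when it is done.

Besides the shell and the picture viewer there is one more tool, called after "Call:" in YAML: its name, and indented under it one key for each argument. apply_moves: Moves the arm, as the interface text tells. Its arguments: {"type":"object","properties":{"xyz":{"type":"array","items":{"type":"array","items":{"type":"number"}}},"delta_rot":{"type":"array","items":{"type":"array","items":{"type":"number"}}},"claw":{"type":"array","items":{"type":"number"}},"newtons":{"type":"number"}},"required":["xyz","delta_rot","claw"]}

```bash
mkdir -p pics; ls; python3 - <<'E'
from bench import *
import cv2
s=read_state(); print(s)
for n in("scene","top"):
    cv2.imwrite(f"pics/{n}0.png",get_image(n)); print(n,camera_info(n))
E
```

```text
pics
{'clock': 0.0, 'joint_pos': array([ 1.11354028,  0.41797917, -0.01034374,  1.61419121,  0.00468623,
        1.11068692, -0.05300378]), 'dq': array([-0.00059246,  0.00012037,  0.00060238,  0.0001039 ,  0.00137885,
        0.00083032,  0.00074372]), 'joint_efforts': array([ 3.65627375e-04, -8.51252317e+01,  6.38586804e-01, -4.25990760e+01,
       -4.87404806e-02,  1.86124857e-02,  1.49862699e-04]), 'tcp_pos': array([ 0.252284  , -0.57139716,  0.20481469]), 'tcp_rot': array([-3.07277267e+00, -6.48181998e-01,  4.98892267e-04]), 'force': array([ 0.47381081, -0.37243403,  0.04118645]), 'wrist_torque': array([-0.00134217, -0.01818089,  0.00509871]), 'grip_force': 0.0, 'grip_width': 0.9986616290255654}
scene {'fovy': 54.58293848254493, 'cx': 278.7032697462643, 'cy': 209.00846342022868, 'dist_coeffs': array([0.02121769, 0.        , 0.        , 0.        , 0.        ]), 'R': array([[-0.28984888,  0.95689292,  0.01853551],
       [ 0.55726566,  0.18448128, -0.80958115],
       [-0.77810193, -0.22432699, -0.58671526]]), 't': array([ 0.15768044, -0.22016029,  1.67439455])}
top {'fovy': 43.94268874590063, 'cx': 278.83890951676335, 'cy': 208.73238202818044, 'dist_coeffs': array([-0.09219914,  0.        ,  0.        ,  0.        ,  0.        ]), 'R': array([[-0.02039611, -0.99975346, -0.00877563],
       [-0.99289227,  0.02128399, -0.11709795],
       [ 0.11725586,  0.00632491, -0.9930816 ]]), 't': array([0.02046246, 0.53464146, 1.53054187])}
```

View pics/scene0.png

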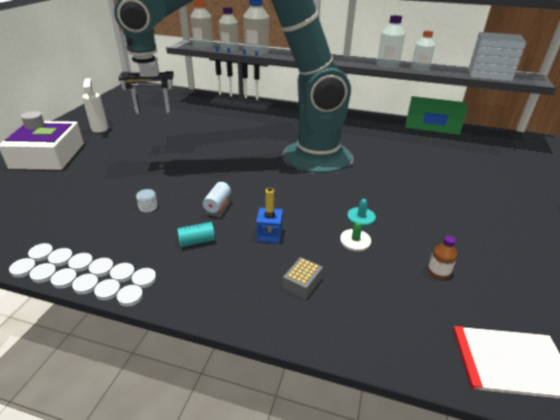

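View pics/top0.png

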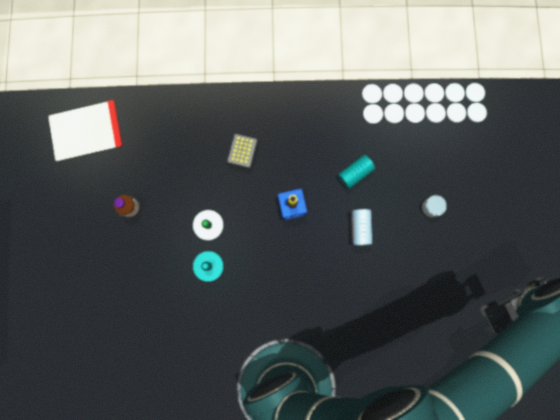

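Candidates are as follows. Beaker: the pale blue tube in the rest at top (362,227), scene (217,198), against the turquoise tube at top (356,171). Peg: white base with green post at top (208,225), scene (356,238), against the turquoise one at top (208,266). I choose the pale blue beaker (its red spot shows at scene (210,206), facing away from the robot) and the white/green peg. Dishes are at top (434,206), the tip box at (242,150) and the bottle at (126,206).

```bash
cat > h.py <<'E'
from bench import *
import cv2, numpy as np
from scipy.spatial.transform import Rotation as Rn
def cast(name,px,z,ci=None):
    c=ci or camera_info(name); f=210/np.tan(np.radians(c['fovy']/2))
    K=np.array([[f,0,c['cx']],[0,f,c['cy']],[0,0,1]])
    u=cv2.undistortPoints(np.array(px,float).reshape(-1,1,2),K,np.array(c['dist_coeffs']))[:,0]
    d=np.c_[u,np.ones(len(u))]@c['R']; o=-c['R'].T@c['t']
    return o+d*((z-o[2])/d[:,2])[:,None]
def proj(name,X,ci=None):
    c=ci or camera_info(name); f=210/np.tan(np.radians(c['fovy']/2))
    K=np.array([[f,0,c['cx']],[0,f,c['cy']],[0,0,1]])
    return cv2.projectPoints(np.array(X,float).reshape(-1,3),cv2.Rodrigues(c['R'])[0],c['t'],K,np.array(c['dist_coeffs']))[0][:,0]
def blob(m,x0=0,y0=0,x1=560,y1=420):
    w=np.zeros(m.shape[:2],np.uint8); w[y0:y1,x0:x1]=255*(m[y0:y1,x0:x1]>0)
    cs=cv2.findContours(w,cv2.RETR_EXTERNAL,cv2.CHAIN_APPROX_NONE)[0]
    return max(cs,key=cv2.contourArea)
E
python3 - <<'E'
from h import *
im=cv2.imread("pics/top0.png"); hsv=cv2.cvtColor(im,cv2.COLOR_BGR2HSV)
print(im[227,362],im[225,200],im[200,288],im[200,292],im[206,434])
b=blob(im.min(2)>90,340,195,385,260); r=cv2.minAreaRect(b); print(r)
bx=cv2.boxPoints(r); W=cast("top",bx,0.05); print(W.round(4))
p=blob(im.max(2)>110,185,205,230,242); e=cv2.fitEllipse(cv2.convexHull(p)); print(e,cast("top",[e[0]],0.01).round(4))
s=blob(cv2.inRange(hsv,(100,120,60),(130,255,255)),270,180,315,225); r=cv2.minAreaRect(s);print(r)
y=blob(cv2.inRange(hsv,(18,90,80),(35,255,255)),280,185,305,215); r=cv2.minEnclosingCircle(y);print(r,cv2.boundingRect(y),cast("top",[r[0]],0.165).round(4))
d=blob(im.min(2)>90,415,190,455,222); r=cv2.minEnclosingCircle(d);print("dish",r,cast("top",[r[0]],0.05).round(3))
for n,q,z in(("turqb",(356,171),.04),("tip",(242,150),.049),("bottle",(120,203),.12)):print(n,cast("top",[q],z).round(3))
cv2.imwrite("pics/c1.png",cv2.resize(im[130:290,180:450],None,fx=2.9,fy=2.9,interpolation=cv2.INTER_CUBIC))
E
```

```text
[244 240 226] [235 235 230] [ 74 108 112] [57 89 90] [225 221 190]
((361.5, 227.0), (36.0, 19.0), 90.0)
[[ 0.5273 -0.2078  0.05  ]
 [ 0.5261 -0.2644  0.05  ]
 [ 0.4194 -0.2601  0.05  ]
 [ 0.4207 -0.204   0.05  ]]
((207.60350036621094, 224.6123046875), (30.88928985595703, 31.43536376953125), 64.90702056884766) [[0.4935 0.227  0.01  ]]
((292.1235656738281, 203.70223999023438), (28.707063674926758, 27.357906341552734), 77.00537872314453)
((292.5909118652344, 200.40908813476562), 4.628878116607666) (288, 196, 9, 10) [[ 0.5414 -0.0298  0.165 ]]
dish ((434.8266296386719, 205.68592834472656), 11.654594421386719) [[ 0.532 -0.456  0.05 ]]
turqb [[ 0.643 -0.226  0.04 ]]
tip [[0.713 0.117 0.049]]
bottle [[0.551 0.464 0.12 ]]
```

View pics/c1.png

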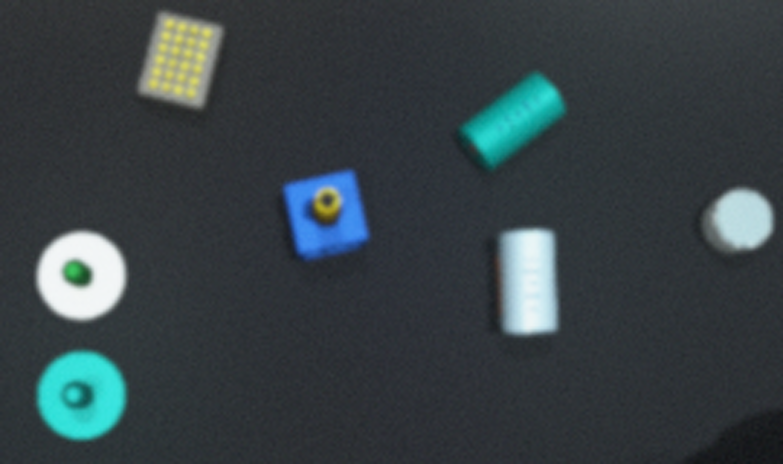

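The crop confirms it: the pale blue beaker lies almost along x, between crop (500,230) and (556,333), with a red edge on the rest at its left. The white/green peg is at (80,275), clear of the turquoise one at (80,395).

```bash
cat >> h.py <<'E'
def tool(heading,pitch,flip=0):
    """tool pointing down then: tool x along world heading, pitched: z axis leaned by pitch toward +heading (rad)"""
    h=np.array([np.cos(heading),np.sin(heading),0]); u=np.array([0,0,1.])
    z=h*np.sin(pitch)-u*np.cos(pitch); x=h*np.cos(pitch)+u*np.sin(pitch)
    return np.c_[x,np.cross(z,x),z]
def delta(pos,R=None):
    s=read_state(); R0=Rn.from_rotvec(s['tcp_rot']).as_matrix(); R=R0 if R is None else R
    w=np.degrees(Rn.from_matrix(R0.T@R).as_rotvec()); d=np.array(pos)-s['tcp_pos']
    print('t',s['clock'],'tcp',s['tcp_pos'].round(4),'turn',w.round(2),'shift now',(R0.T@d).round(4),'after turn',(R.T@d).round(4),'q',s['joint_pos'].round(2))
E
python3 - <<'E'
from h import *
s=read_state(); c=camera_info("wrist"); R0=Rn.from_rotvec(s['tcp_rot']).as_matrix()
print(c['fovy'],"cam in tool",R0.T@(-c['R'].T@c['t']-s['tcp_pos']),"cam z in tool",(R0.T@c['R'].T).round(2))
delta([0.45,-0.234,0.26],tool(0,0))
E
```

```text
60.03802196094441 cam in tool [ 0.08187854 -0.00076797 -0.18071981] cam z in tool [[ 0.   -0.96 -0.28]
 [ 1.    0.    0.  ]
 [-0.   -0.28  0.96]]
t 0.1 tcp [ 0.2523 -0.5714  0.2049] turn [-6.000e-02  2.000e-02  2.382e+01] shift now [ 0.3171 -0.2289 -0.0549] after turn [ 0.1977 -0.3374 -0.0551] q [ 1.11  0.42 -0.01  1.61  0.    1.11 -0.05]
```

Call:
apply_moves:
  xyz:
    - [0,0,-0.014]
    - [0,0,-0.014]
    - [0,0,-0.014]
    - [0,0,-0.013]
  delta_rot:
    - [0,0,6]
    - [0,0,6]
    - [0,0,6]
    - [0,0,5.8]
  claw: [1,1,1,1]

```text
clock: 0.43
tcp_pos: [0.2524, -0.5716, 0.2609]
tcp_rot: [-3.141, 0.008, 0.0]
force: [-0.3, -0.2, 0.8]
grip_width: 0.999
grip_force: 0.0
```

Call:
apply_moves:
  xyz:
    - [0.02,-0.034,0]
    - [0.02,-0.034,0]
    - [0.02,-0.034,0]
    - [0.02,-0.034,0]
    - [0.02,-0.034,0]
    - [0.02,-0.034,0]
    - [0.02,-0.034,0]
    - [0.02,-0.034,0]
    - [0.02,-0.034,0]
    - [0.018,-0.032,0]
  delta_rot:
    - [0,0,0]
    - [0,0,0]
    - [0,0,0]
    - [0,0,0]
    - [0,0,0]
    - [0,0,0]
    - [0,0,0]
    - [0,0,0]
    - [0,0,0]
    - [0,0,0]
  claw: [1,1,1,1,1,1,1,1,1,1]

```text
clock: 1.27
tcp_pos: [0.451, -0.2315, 0.2604]
tcp_rot: [-3.142, -0.001, 0.0]
force: [1.1, -0.8, -0.3]
grip_width: 0.998
grip_force: 0.0
```

Call:
apply_moves:
  xyz:
    - [0,0,0]
    - [0,0,0]
  delta_rot:
    - [0,0,0]
    - [0,0,0]
  claw: [1,1]

```text
clock: 1.43
tcp_pos: [0.451, -0.2319, 0.2602]
tcp_rot: [-3.141, -0.006, 0.001]
force: [-0.1, -1.1, 0.8]
grip_width: 0.999
grip_force: 0.0
```

```bash
python3 - <<'E'
from h import *
delta([0.45,-0.234,0.26],tool(0,0))
c=camera_info("wrist"); im=get_image("wrist"); cv2.imwrite("pics/w1.png",im)
b=blob(cv2.inRange(im,(120,100,80),(255,255,255)),60,20,500,400); r=cv2.minAreaRect(b); print(r)
print(cast("wrist",cv2.boxPoints(r),0.05,c).round(4))
E
```

```text
t 1.4333 tcp [ 0.451  -0.2319  0.2602] turn [-0.02  0.02  0.23] shift now [-0.001   0.0021  0.0002] after turn [-0.001   0.0021  0.0002] q [ 0.57  0.16 -0.17  1.83  0.03  1.15 -1.18]
((220.0, 187.5), (335.0, 320.0), 90.0)
[[ 0.6155 -0.0022  0.05  ]
 [ 0.6146 -0.3185  0.05  ]
 [ 0.2279 -0.3469  0.05  ]
 [ 0.2233  0.0669  0.05  ]]
```

View pics/w1.png

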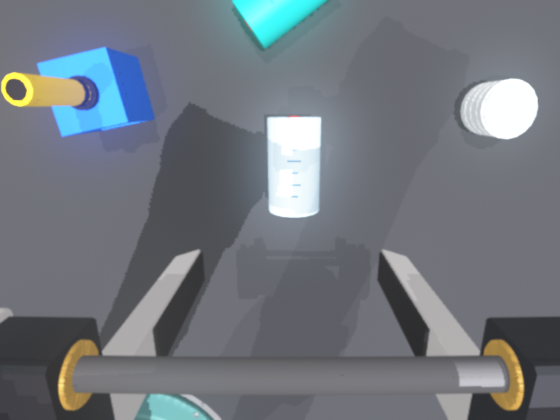

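The wrist picture shows the beaker at columns 267–322, rows 116–217, with its base (red sliver at (293,116)) away from the robot. The stand with the probe is at upper left, the dishes at right (505,108), and the turquoise tube at the top edge.

```bash
python3 - <<'E'
from h import *
im=cv2.imread("pics/w1.png"); c=camera_info("wrist")
b=blob(im.min(2)>150,250,105,340,235); print(cv2.boundingRect(b))
pts=b[:,0]; L=[];
for v in range(125,206,8):
    xs=pts[pts[:,1]==v][:,0]; L.append([(xs.min()+xs.max())/2,v, xs.max()-xs.min()])
L=np.array(L); print(L.tolist())
W=cast("wrist",L[:,:2],0.05,c); p=np.polyfit(W[:,0],W[:,1],1); print(p,W[[0,-1]].round(4), np.degrees(np.arctan(p[0])))
x,y,w,h=cv2.boundingRect(b)
print("base end",cast("wrist",[[294,y],[294,y+h]],0.078,c).round(4),cast("wrist",[[294,y],[294,y+h]],0.05,c).round(4))
E
```

```text
(267, 116, 55, 102)
[[294.0, 125.0, 54.0], [294.0, 133.0, 54.0], [294.0, 141.0, 52.0], [294.0, 149.0, 52.0], [294.0, 157.0, 52.0], [293.5, 165.0, 51.0], [293.5, 173.0, 51.0], [293.5, 181.0, 51.0], [293.5, 189.0, 51.0], [293.5, 197.0, 49.0], [293.0, 205.0, 50.0]]
[-0.00727777 -0.23302495] [[ 0.5124 -0.2366  0.05  ]
 [ 0.4254 -0.2359  0.05  ]] -0.4169780775494888
base end [[ 0.5223 -0.2363  0.078 ]
 [ 0.4189 -0.2368  0.078 ]] [[ 0.5215 -0.2366  0.05  ]
 [ 0.4102 -0.2371  0.05  ]]
```

Call:
apply_moves:
  xyz:
    - [0,0,0]
    - [0,0,0]
    - [0,0,0]
    - [0,0,0]
    - [0,0,0]
    - [0,0,0]
    - [0,0,0]
  delta_rot:
    - [0,-6,0]
    - [0,-6,0]
    - [0,-6,0]
    - [0,-6,0]
    - [0,-6,0]
    - [0,-5,0]
    - [0,0,0]
  claw: [1,1,1,1,1,1,1]

```text
clock: 2.07
tcp_pos: [0.4502, -0.2339, 0.2577]
tcp_rot: [-2.989, -0.001, 0.96]
force: [0.1, 0.0, -1.6]
grip_width: 1.002
grip_force: 0.0
```

```bash
python3 - <<'E'
from h import *
R=tool(0,np.radians(-35)); G=np.array([0.492,-0.2364,0.05])
delta(G-0.071*R[:,2],R); delta(G+0.019*R[:,2],R)
E
```

```text
t 2.0667 tcp [ 0.4502 -0.2339  0.2577] turn [-0.09  0.59  0.08] shift now [0.1541 0.0029 0.0735] after turn [0.1534 0.0025 0.0751] q [ 0.41  0.54 -0.15  1.45  0.23  1.76 -1.34]
t 2.0667 tcp [ 0.4502 -0.2339  0.2577] turn [-0.09  0.59  0.08] shift now [0.1551 0.003  0.1635] after turn [0.1534 0.0025 0.1651] q [ 0.41  0.54 -0.15  1.45  0.23  1.76 -1.34]
```

Call:
apply_moves:
  xyz:
    - [0.031,0.0005,0.014]
    - [0.031,0.0005,0.015]
    - [0.031,0.0005,0.015]
    - [0.031,0.0005,0.015]
    - [0.03,0.0005,0.015]
    - [0,0,0]
  delta_rot:
    - [0,0,0]
    - [0,0,0]
    - [0,0,0]
    - [0,0,0]
    - [0,0,0]
    - [0,0,0]
  claw: [1,1,1,1,1,1]

```text
clock: 2.57
tcp_pos: [0.5329, -0.2363, 0.1056]
tcp_rot: [-2.991, -0.001, 0.952]
force: [-1.1, 0.5, -1.7]
grip_width: 1.001
grip_force: 0.0
```

```bash
python3 - <<'E'
from h import *
R=tool(0,np.radians(-35)); G=np.array([0.492,-0.2364,0.05])
delta(G+0.019*R[:,2],R)
E
```

```text
t 2.5667 tcp [ 0.5329 -0.2363  0.1056] turn [-0.13  0.3   0.07] shift now [-0.0012  0.0003  0.088 ] after turn [-0.0017  0.0001  0.088 ] q [ 0.36  0.83 -0.15  1.32  0.24  1.62 -1.41]
```

Call:
apply_moves:
  xyz:
    - [-0.001,0,0.022]
    - [0,0,0.022]
    - [0,0,0.022]
    - [0,0,0.022]
    - [0,0,0]
  delta_rot:
    - [0,0,0]
    - [0,0,0]
    - [0,0,0]
    - [0,0,0]
    - [0,0,0]
  claw: [1,1,1,1,1]

```text
clock: 2.98
tcp_pos: [0.4791, -0.2374, 0.0387]
tcp_rot: [-2.994, 0.003, 0.949]
force: [-0.7, 0.7, 0.6]
grip_width: 0.996
grip_force: 0.0
```

Call:
apply_moves:
  xyz:
    - [0,0,0]
    - [0,0,0]
    - [0,0,0]
    - [0,0,0]
    - [0,0,0]
    - [0,0,0]
    - [0,0,0]
    - [0,0,0]
  delta_rot:
    - [0,0,0]
    - [0,0,0]
    - [0,0,0]
    - [0,0,0]
    - [0,0,0]
    - [0,0,0]
    - [0,0,0]
    - [0,0,0]
  claw: [-1,-1,-1,-1,-1,-1,-1,-1]
  newtons: 20

```text
clock: 3.65
tcp_pos: [0.4832, -0.2349, 0.0404]
tcp_rot: [-2.995, -0.002, 0.944]
force: [0.2, 5.2, 5.5]
grip_width: 0.602
grip_force: 20.0
```

Call:
apply_moves:
  xyz:
    - [-0.0115,0,-0.0165]
    - [-0.017,0,-0.025]
    - [-0.017,0,-0.025]
    - [-0.017,0,-0.025]
    - [-0.017,0,-0.025]
    - [-0.017,0,-0.025]
    - [-0.017,0,-0.025]
    - [-0.017,0,-0.025]
    - [-0.017,0,-0.025]
    - [0,0,0]
  delta_rot:
    - [0,0,0]
    - [0,0,0]
    - [0,0,0]
    - [0,0,0]
    - [0,0,0]
    - [0,0,0]
    - [0,0,0]
    - [0,0,0]
    - [0,0,0]
    - [0,0,0]
  claw: [-1,-1,-1,-1,-1,-1,-1,-1,-1,-1]

```text
clock: 4.48
tcp_pos: [0.4875, -0.2364, 0.3073]
tcp_rot: [2.997, -0.001, -0.934]
force: [0.2, -1.4, -0.6]
grip_width: 0.603
grip_force: 20.0
```

```bash
python3 - <<'E'
from h import *
from scipy.optimize import least_squares
s=read_state(); print(s['clock'],s['tcp_pos'],s['joint_pos'].round(3),s['grip_width'],s['grip_force'],s['force'])
D=[([.418,1.614,1.111],.6246,.2048),([.16,1.83,1.15],.507,.2602),([.54,1.45,1.76],.5073,.2577),([.83,1.32,1.62],.583,.1056),
 (s['joint_pos'][[1,3,5]],np.hypot(*s['tcp_pos'][:2]),s['tcp_pos'][2])]
def fk(p,q):
    a,b,h,L,o,e=p; c=np.cumsum(q)
    return np.array([a*np.sin(c[0])+b*np.sin(c[1])+L*np.sin(c[2])+o*np.cos(c[1]), h+a*np.cos(c[0])+b*np.cos(c[1])+L*np.cos(c[2])-o*np.sin(c[1])])
r=least_squares(lambda p:np.concatenate([fk(p,np.array(q))-[x,z] for q,x,z in D])/.01,[.42,.4,.35,.35,0,0])
r2=least_squares(lambda p:np.concatenate([fk(np.r_[p,0,0],np.array(q))-[x,z] for q,x,z in D])/.01,[.42,.4,.35,.35])
print(r2.x,r2.fun.round(2)); print(r.x)
# final: pitch 55 from down, TCP
p=np.r_[r2.x,0,0]
for pit in(55,45,35):
  for z in (.07,.15,.2):
    S=np.pi-np.radians(pit)
    g=least_squares(lambda q:np.r_[fk(p,q)-[.555,z],sum(q)-S],[0.2,1.8,.3]); print(pit,z,g.x.round(2),g.cost)
E
```

```text
4.4833 [ 0.48749608 -0.23642696  0.30730882] [ 0.389  0.563 -0.154  1.296  0.227  1.877 -1.334] 0.6027102459243767 19.998327288776636 [ 0.23154218 -1.41816807 -0.59646615]
[0.50737334 0.46826101 0.27140161 0.31718883] [ 0.02  0.47  0.21  0.43 -0.   -0.2  -0.32 -0.47  0.04 -0.23]
[ 0.49764221  0.46296644  0.25631262  0.31162227 -0.01797333  0.        ]
55 0.07 [ 0.5   2.53 -0.85] 1.142915836345142e-16
55 0.15 [ 0.23  2.52 -0.57] 1.5096063868374108e-25
55 0.2 [ 0.09  2.49 -0.39] 3.0871359574015516e-17
45 0.07 [ 0.39  2.45 -0.48] 3.421034391206285e-23
45 0.15 [ 0.17  2.42 -0.23] 2.139710163811098e-17
45 0.2 [ 0.05  2.38 -0.07] 8.080652687011341e-22
35 0.07 [ 0.34  2.35 -0.16] 2.806942745587288e-28
35 0.15 [0.15 2.3  0.07] 4.480859044975759e-20
35 0.2 [0.06 2.26 0.21] 2.2032222747811265e-24
```

```bash
cat > kin.py <<'E'
from h import *
from itertools import product
from scipy.optimize import least_squares
LO=np.array([-2.81,-.39,-1.27,.06,-1.19,.19,-2.82]);HI=np.array([2.81,2.02,1.25,2.57,4.33,2,2.82])
P=[.507,.468,.271,.317,-1,-1,-1,-1,0]
def fk(q,p=None):
    a,b,h,L,s1,s3,s5,s7,c=P if p is None else p
    E=lambda s,v:Rn.from_euler(s,v).as_matrix()
    R=E('z',s1*q[0])@E('y',q[1]); x=np.array([0,0,h])+a*R[:,2]
    R=R@E('z',s3*q[2])@E('y',q[3]); x=x+b*R[:,2]
    R=R@E('z',s5*q[4])@E('y',q[5])@E('z',s7*q[6]+c); return x+L*R[:,2],R
def ik(pos,R,q0):
    q0=np.clip(q0,LO+.02,HI-.02)
    f=lambda q:(lambda x,M:np.r_[(x-pos)*20,Rn.from_matrix(M.T@R).as_rotvec()*5,(q-q0)*.02])(*fk(q))
    g=least_squares(f,q0,bounds=(LO+.01,HI-.01)); return g.x,np.abs(g.fun[:6]).max()
E
python3 - <<'E'
import kin; from kin import *
s=read_state()
S=[([1.1135,.418,-.0103,1.6142,.0047,1.1107,-.053],[.2523,-.5714,.2048],[-3.0728,-.648,0]),([.57,.16,-.17,1.83,.03,1.15,-1.18],[.451,-.2319,.2602],[-3.141,-.006,.001]),([.41,.54,-.15,1.45,.23,1.76,-1.34],[.4502,-.2339,.2577],[-2.989,-.001,.96]),([.36,.83,-.15,1.32,.24,1.62,-1.41],[.5329,-.2363,.1056],[-2.991,-.001,.952]),(s['joint_pos'],s['tcp_pos'],s['tcp_rot'])]
best=[]
for sg in product([1,-1],repeat=4):
  for c in(0,np.pi/2,np.pi,-np.pi/2):
    p=kin.P[:4]+list(sg)+[c]; e=0
    for q,x,r in S:
        X,R=fk(np.array(q),p); e+=np.linalg.norm(X-x)+np.linalg.norm((Rn.from_rotvec(r).inv()*Rn.from_matrix(R)).as_rotvec())
    best.append((e,sg,c))
best.sort(key=lambda t:t[0]); print(best[:4])
E
```

```text
[(np.float64(0.1849677613026241), (-1, -1, -1, -1), 1.5707963267948966), (np.float64(1.758318362071598), (-1, 1, -1, -1), 1.5707963267948966), (np.float64(2.0640172920701625), (-1, -1, 1, -1), 1.5707963267948966), (np.float64(2.119528547597382), (-1, 1, 1, -1), 1.5707963267948966)]
```

```bash
python3 - <<'E'
import kin; from kin import *
kin.P[8]=np.pi/2
from scipy.spatial.transform import Slerp
s=read_state(); q0=s['joint_pos']; R0=Rn.from_rotvec(s['tcp_rot'])
peg=np.array([.4935,.227])
for hd in(30,60,80,100,-60,-90):
    R1=tool(np.radians(hd),np.radians(55)); sl=Slerp([0,1],Rn.concatenate([R0,Rn.from_matrix(R1)]))
    g0=s['tcp_pos']-.019*R0.as_matrix()[:,2]; g1=np.r_[peg,.22]
    q=q0; E=[];
    for t in np.linspace(0,1,27)[1:]:
        R=sl(t).as_matrix(); tt=t; g=g0+(g1-g0)*tt+[0,0,.0]
        qn,e=ik(g+.019*R[:,2],R,q); E.append((e,np.abs(qn-q).max())); q=qn
    E=np.array(E); qa=q
    for z in(.18,.13,.082):
        R=R1; qn,e=ik(np.r_[peg,z]+.019*R[:,2],R,q); q=qn
    print(hd,'path maxres',E[:,0].max().round(3),'step',E[:,1].max().round(2),qa.round(2),'low',e.round(3),q.round(2))
E
```

```text
30 path maxres 0.99 step 1.18 [-1.56  0.01  1.24  2.32 -1.18  0.2  -0.25] low 1.909 [-0.06  0.28 -0.25  2.26 -1.18  0.2  -0.14]
60 path maxres 0.14 step 0.48 [ 1.03  0.48 -1.26  2.29 -1.18  0.33  0.5 ] low 0.649 [ 0.85  0.85 -1.03  2.26 -1.18  0.2   0.81]
80 path maxres 0.0 step 0.11 [ 0.65  0.4  -0.73  2.15 -1.06  0.8   0.62] low 0.0 [ 0.62  0.74 -0.71  2.18 -1.16  0.55  0.97]
100 path maxres 0.0 step 0.09 [ 0.65  0.57 -0.8   1.95 -0.68  1.    0.53] low 0.0 [ 0.58  0.82 -0.72  1.98 -0.64  0.79  0.69]
-60 path maxres 1.404 step 0.82 [-1.55  0.88  1.24  1.75 -0.05  1.08 -2.81] low 0.85 [-1.63  1.17  1.24  1.93 -0.4   0.76 -2.81]
-90 path maxres 2.614 step 0.57 [-1.33  1.05  1.24  1.47 -0.15  1.55 -2.81] low 2.289 [-1.39  1.21  1.24  1.67 -0.44  1.25 -2.81]
```

```bash
sed -i 's/-1,-1,-1,-1,0\]/-1,-1,-1,-1,np.pi\/2]/' kin.py; python3 - <<'E'
from kin import *
s=read_state(); q0=s['joint_pos']; R0=Rn.from_rotvec(s['tcp_rot'])
for hd in(82,86,90):
    R1=Rn.from_matrix(tool(np.radians(hd),np.radians(55))); w=(R0.inv()*R1).as_rotvec()
    q=q0;x=s['tcp_pos'];E=[]
    for t in np.linspace(0,1,21)[1:]:
        R=(R0*Rn.from_rotvec(w*t)).as_matrix(); qn,e=ik(x,R,q); E.append((e,abs(qn-q).max())); q=qn
    qa=q; x1=np.r_[.4935,.227,.30]+.019*R[:,2]
    for t in np.linspace(0,1,16)[1:]:
        qn,e=ik(x+(x1-x)*t,R,q); E.append((e,abs(qn-q).max())); q=qn
    qb=q
    for t in np.linspace(0,1,11)[1:]:
        qn,e=ik(x1-[0,0,.218*t],R,q); E.append((e,abs(qn-q).max())); q=qn
    E=np.array(E); print(hd,np.degrees(w).round(1),E.max(0).round(3),qa.round(2),qb.round(2),q.round(2))
E
```

```text
82 [ 16.   72.7 -88.1] [0.    0.127] [ 1.16  0.57 -0.49  1.53 -0.53  1.65  0.64] [ 0.73  0.27 -0.8   2.06 -0.98  0.96  0.45] [ 0.65  0.76 -0.75  2.16 -1.05  0.54  0.9 ]
86 [ 16.7  70.9 -92.2] [0.   0.13] [ 1.15  0.6  -0.51  1.49 -0.49  1.69  0.66] [ 0.72  0.3  -0.81  2.03 -0.92  1.    0.44] [ 0.63  0.77 -0.74  2.12 -0.94  0.6   0.83]
90 [ 17.4  69.1 -96.3] [0.    0.133] [ 1.14  0.63 -0.53  1.45 -0.45  1.73  0.67] [ 0.72  0.34 -0.81  1.99 -0.86  1.04  0.44] [ 0.62  0.78 -0.73  2.08 -0.84  0.65  0.78]
```

Call:
apply_moves:
  xyz:
    - [0,0,0]
    - [0,0,0]
    - [0,0,0]
    - [0,0,0]
    - [0,0,0]
    - [0,0,0]
    - [0,0,0]
    - [0,0,0]
    - [0,0,0]
    - [0,0,0]
  delta_rot:
    - [0.83,3.57,-4.56]
    - [0.83,3.57,-4.56]
    - [0.83,3.57,-4.56]
    - [0.83,3.57,-4.56]
    - [0.83,3.57,-4.56]
    - [0.83,3.57,-4.56]
    - [0.83,3.57,-4.56]
    - [0.83,3.57,-4.56]
    - [0.83,3.57,-4.56]
    - [0.83,3.57,-4.56]
  claw: [-1,-1,-1,-1,-1,-1,-1,-1,-1,-1]

```text
clock: 5.32
tcp_pos: [0.4862, -0.2361, 0.3024]
tcp_rot: [-2.602, -0.972, -0.068]
force: [-0.1, 0.7, -0.9]
grip_width: 0.599
grip_force: 20.0
```

Call:
apply_moves:
  xyz:
    - [0,0,0]
    - [0,0,0]
    - [0,0,0]
    - [0,0,0]
    - [0,0,0]
    - [0,0,0]
    - [0,0,0]
    - [0,0,0]
    - [0,0,0]
    - [0,0,0]
  delta_rot:
    - [0.83,3.57,-4.56]
    - [0.83,3.57,-4.56]
    - [0.83,3.57,-4.56]
    - [0.83,3.57,-4.56]
    - [0.83,3.57,-4.56]
    - [0.83,3.57,-4.56]
    - [0.83,3.57,-4.56]
    - [0.83,3.57,-4.56]
    - [0.83,3.57,-4.56]
    - [0.83,3.57,-4.56]
  claw: [-1,-1,-1,-1,-1,-1,-1,-1,-1,-1]

```text
clock: 6.15
tcp_pos: [0.4859, -0.2366, 0.3019]
tcp_rot: [-1.721, -1.576, -0.897]
force: [0.8, 0.4, -1.0]
grip_width: 0.598
grip_force: 20.0
```

```bash
python3 - <<'E'
from h import *
R=tool(np.radians(85),np.radians(55)); delta(np.r_[.4935,.227,.30]+.019*R[:,2],R); s=read_state(); print(s['grip_width'],s['grip_force'])
E
```

```text
t 6.15 tcp [ 0.4859 -0.2366  0.3019] turn [-0.23 -0.31 -0.14] shift now [ 0.2614 -0.0319  0.4006] after turn [ 0.2637 -0.0328  0.399 ] q [ 1.14  0.63 -0.54  1.47 -0.49  1.67  0.61]
0.5978546533844731 19.997015856206417
```

Call:
apply_moves:
  xyz:
    - [0.0175,-0.0022,0.0266]
    - [0.0175,-0.0022,0.0266]
    - [0.0175,-0.0022,0.0266]
    - [0.0175,-0.0022,0.0266]
    - [0.0175,-0.0022,0.0266]
    - [0.0175,-0.0022,0.0266]
    - [0.0175,-0.0022,0.0266]
    - [0.0175,-0.0022,0.0266]
    - [0.0175,-0.0022,0.0266]
    - [0.0175,-0.0022,0.0266]
  delta_rot:
    - [-0.2,-0.3,-0.1]
    - [0,0,0]
    - [0,0,0]
    - [0,0,0]
    - [0,0,0]
    - [0,0,0]
    - [0,0,0]
    - [0,0,0]
    - [0,0,0]
    - [0,0,0]
  claw: [-1,-1,-1,-1,-1,-1,-1,-1,-1,-1]

```text
clock: 6.98
tcp_pos: [0.4921, 0.0842, 0.2921]
tcp_rot: [-1.73, -1.579, -0.893]
force: [1.2, 0.0, -0.2]
grip_width: 0.6
grip_force: 20.0
```

Call:
apply_moves:
  xyz:
    - [0.0175,-0.0022,0.0266]
    - [0.0175,-0.0022,0.0266]
    - [0.0175,-0.0022,0.0266]
    - [0.0175,-0.0022,0.0266]
    - [0.0175,-0.0022,0.0266]
    - [0,0,0]
    - [0,0,0]
  delta_rot:
    - [0,0,0]
    - [0,0,0]
    - [0,0,0]
    - [0,0,0]
    - [0,0,0]
    - [0,0,0]
    - [0,0,0]
  claw: [-1,-1,-1,-1,-1,-1,-1]

```text
clock: 7.57
tcp_pos: [0.4946, 0.2438, 0.2873]
tcp_rot: [-1.727, -1.581, -0.892]
force: [0.0, -0.5, -0.6]
grip_width: 0.597
grip_force: 20.0
```

```bash
python3 - <<'E'
from h import *
R=tool(np.radians(85),np.radians(55)); delta(np.r_[.4935,.227,.18]+.019*R[:,2],R)
c=camera_info("wrist"); im=np.hstack([get_image(n) for n in("scene","top")]); cv2.imwrite("pics/s2.png",np.hstack([im[60:400,150:550],im[60:400,690:1090]]))
E
```

```text
t 7.5667 tcp [0.4946 0.2438 0.2873] turn [-0.19  0.15 -0.14] shift now [-0.0974  0.0008  0.067 ] after turn [-0.0975  0.0004  0.0668] q [ 0.73  0.32 -0.86  2.02 -0.91  0.95  0.4 ]
```

View pics/s2.png

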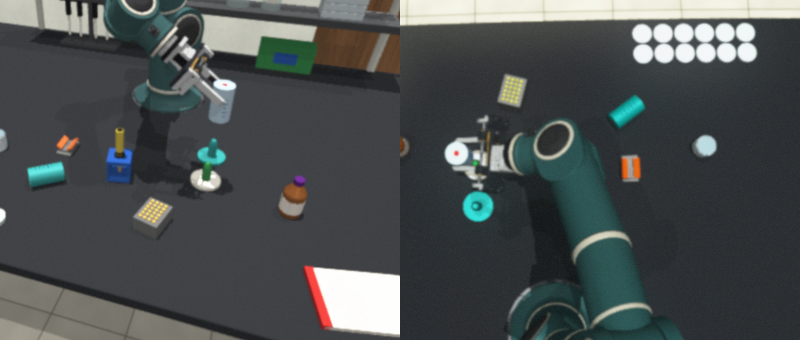

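The beaker now hangs mouth down in the fingers. Its red spot faces up at crop (226,85) in the scene half and (457,153) in the top half. The empty orange rest is at (630,168).

```bash
cat >> h.py <<'E'
def tri(a,pa,b,pb):
    L=[]
    for n,p in((a,pa),(b,pb)):
        A=cast(n,[p],0)[0];B=cast(n,[p],.5)[0];d=(B-A)/np.linalg.norm(B-A);L.append((A,d))
    M=sum(np.eye(3)-np.outer(d,d) for _,d in L); v=sum((np.eye(3)-np.outer(d,d))@A for A,d in L)
    x=np.linalg.solve(M,v); return x,[np.linalg.norm(np.cross(x-A,d)) for A,d in L]
def red(im,x0,y0,x1,y1):
    h=cv2.cvtColor(im,cv2.COLOR_BGR2HSV); m=cv2.inRange(h,(0,90,60),(8,255,255))|cv2.inRange(h,(170,90,60),(180,255,255))
    w=np.zeros_like(m); w[y0:y1,x0:x1]=m[y0:y1,x0:x1]; M=cv2.moments(w,True); return (M['m10']/M['m00'],M['m01']/M['m00']),M['m00']
E
python3 - <<'E'
from h import *
s=read_state(); R=Rn.from_rotvec(s['tcp_rot']).as_matrix(); g=s['tcp_pos']-.019*R[:,2]; print("grasp pt",g.round(4))
S=get_image("scene");T=get_image("top"); cv2.imwrite("pics/S3.png",S); cv2.imwrite("pics/T3.png",T)
a=red(S,355,120,400,200); b=red(T,185,200,230,225+10); print(a,b)
x,e=tri("scene",a[0],"top",b[0]); print("spot",x.round(4),np.round(e,4))
# wall of beaker in scene: midline
w=blob(cv2.inRange(S,(150,110,80),(255,255,255)),350,135,400,190); print(cv2.boundingRect(w),cv2.fitEllipse(w))
ax=proj("scene",[x,x-[0,0,.1]]); print("expected axis px",ax)
E
```

```text
grasp pt [0.4943 0.2262 0.2981]
((373.6666666666667, 144.33333333333334), 3.0) ((186.4, 212.6), 15.0)
spot [0.4954 0.2331 0.3269] [0.0002 0.0002]
(350, 135, 35, 28) ((369.3394470214844, 147.66152954101562), (20.942302703857422, 32.9813346862793), 116.32453918457031)
expected axis px [[373.60280607 144.33693471]
 [367.82401415 177.70301715]]
```

```bash
python3 - <<'E'
from h import *
S=cv2.imread("pics/S3.png");T=cv2.imread("pics/T3.png")
b=red(T,170,200,205,225); a=red(S,362,135,385,155); print(a,b)
f=lambda im,x,y:cv2.resize(im[y:y+60,x:x+50],None,fx=8,fy=8,interpolation=cv2.INTER_CUBIC)
cv2.imwrite("pics/c3.png",np.hstack([f(S,345,130),f(T,165,185)]))
E
```

```text
((373.6666666666667, 144.33333333333334), 3.0) ((186.4, 212.6), 15.0)
```

View pics/c3.png

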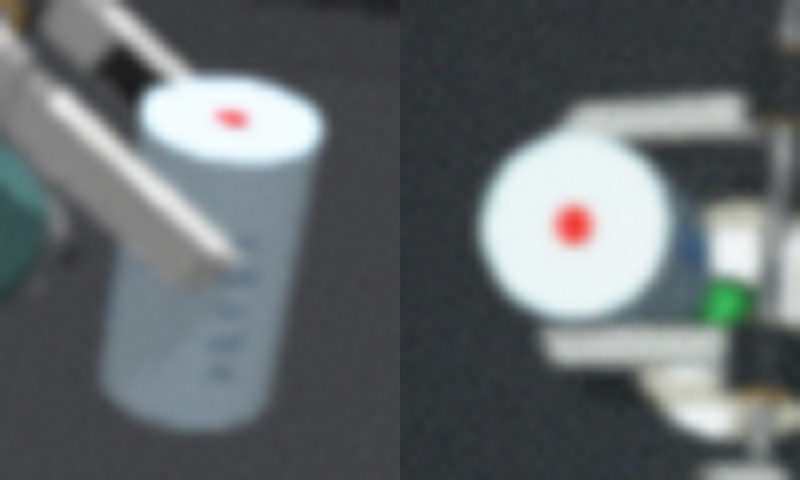

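Crop: the beaker's walls slope as a vertical tube should (left edge (140,110)→(100,375)), and the red spot is at (232,119) in the scene half and (574,225) in the top half. So it is upright, with its axis about 6 mm beyond the grasp point.

```bash
python3 - <<'E'
from h import *
im=cv2.imread("pics/top0.png"); S=cv2.imread("pics/scene0.png")
g=lambda im,*w:blob(cv2.inRange(cv2.cvtColor(im,cv2.COLOR_BGR2HSV),(45,90,40),(75,255,255)),*w)
t=g(im,195,212,222,238); c=cv2.minEnclosingCircle(t); print(cv2.boundingRect(t),c)
print("post mid",cast("top",[c[0]],.055))
p=blob(S.min(2)>130,335,222,375,252); e=cv2.fitEllipse(cv2.convexHull(p)); print("peg by scene",cast("scene",[e[0]],.01),e)
R=tool(np.radians(85),np.radians(55)); G=np.array([.4935-.0011,.227-.0062,.16]); delta(G+.019*R[:,2],R)
E
```

```text
(202, 220, 9, 8) ((205.76315307617188, 224.13157653808594), 4.325031757354736)
post mid [[0.49100302 0.22592115 0.055     ]]
peg by scene [[0.49721965 0.22724691 0.01      ]] ((355.2333984375, 239.0481414794922), (20.936893463134766, 31.765663146972656), 99.54851531982422)
t 7.7667 tcp [0.496  0.2412 0.2872] turn [ 0.02  0.15 -0.31] shift now [-0.1158 -0.0012  0.0753] after turn [-0.116  -0.0018  0.075 ] q [ 0.74  0.32 -0.85  2.02 -0.91  0.95  0.4 ]
```

Call:
apply_moves:
  xyz:
    - [-0.0232,-0.0003,0.015]
    - [-0.0232,-0.0003,0.015]
    - [-0.0232,-0.0003,0.015]
    - [-0.0232,-0.0003,0.015]
    - [-0.0232,-0.0003,0.015]
    - [0,0,0]
    - [0,0,0]
    - [0,0,0]
  delta_rot:
    - [0,0,0]
    - [0,0,0]
    - [0,0,0]
    - [0,0,0]
    - [0,0,0]
    - [0,0,0]
    - [0,0,0]
    - [0,0,0]
  claw: [-1,-1,-1,-1,-1,-1,-1,-1]

```text
clock: 8.43
tcp_pos: [0.4936, 0.2369, 0.1506]
tcp_rot: [-1.73, -1.579, -0.895]
force: [-0.2, -0.7, -0.5]
grip_width: 0.6
grip_force: 20.0
```

```bash
python3 - <<'E'
from h import *
R=tool(np.radians(85),np.radians(55)); G=np.array([.4942-.0011,.227-.0062,.083]); delta(G+.019*R[:,2],R)
T=get_image("top"); b=red(T,170,200,215,235); print(b,cast("top",[b[0]],.19))
E
```

```text
t 8.4333 tcp [0.4936 0.2369 0.1506] turn [-0.01  0.11 -0.23] shift now [-0.0645  0.0012  0.0447] after turn [-0.0646  0.0009  0.0446] q [ 0.68  0.6  -0.81  2.1  -0.9   0.7   0.63]
((197.36363636363637, 218.9090909090909), 11.0) [[0.4933077  0.22861423 0.19      ]]
```

Call:
apply_moves:
  xyz:
    - [-0.011,0,0.0075]
    - [-0.011,0,0.0075]
    - [-0.011,0,0.0075]
    - [-0.011,0,0.0075]
    - [-0.011,0.0005,0.0075]
    - [-0.0085,0.0005,0.006]
    - [0,0,0]
    - [0,0,0]
    - [0,0,0]
  delta_rot:
    - [0,0,0]
    - [0,0,0]
    - [0,0,0]
    - [0,0,0]
    - [0,0,0]
    - [0,0,0]
    - [0,0,0]
    - [0,0,0]
    - [0,0,0]
  claw: [-1,-1,-1,-1,-1,-1,-1,-1,-1]

```text
clock: 9.23
tcp_pos: [0.4942, 0.236, 0.0736]
tcp_rot: [-1.729, -1.58, -0.895]
force: [0.3, -0.4, -0.8]
grip_width: 0.603
grip_force: 20.0
```

```bash
python3 - <<'E'
from h import *
R=tool(np.radians(85),np.radians(55)); G=np.array([.4942-.0011,.227-.0062,.083]); delta(G+.019*R[:,2],R); print(read_state()['force'])
T=get_image("top");S=get_image("scene"); b=red(T,170,200,215,235); print(b,cast("top",[b[0]],.11)); cv2.imwrite("pics/S4.png",S)
E
```

```text
t 9.2333 tcp [0.4942 0.236  0.0736] turn [ 0.    0.15 -0.17] shift now [-0.001   0.0003  0.0011] after turn [-0.001   0.0003  0.0011] q [ 0.66  0.78 -0.78  2.11 -0.9   0.57  0.77]
[ 0.27443281 -0.36619655 -0.80416281]
((202.11111111111111, 221.33333333333334), 9.0) [[0.49421057 0.22818973 0.11      ]]
```

Call:
apply_moves:
  xyz:
    - [-0.0012,0,0.0008]
    - [-0.0012,0,0.0008]
    - [0,0,0]
    - [0,0,0]
  delta_rot:
    - [0,0,0]
    - [0,0,0]
    - [0,0,0]
    - [0,0,0]
  claw: [-1,-1,-1,-1]

```text
clock: 9.67
tcp_pos: [0.4941, 0.2362, 0.0705]
tcp_rot: [-1.728, -1.579, -0.895]
force: [-2.1, -4.9, 14.7]
grip_width: 0.601
grip_force: 20.0
```

Call:
apply_moves:
  xyz:
    - [-0.0012,0,0.0008]
    - [-0.0012,0,0.0008]
    - [0,0,0]
    - [0,0,0]
  delta_rot:
    - [0,0,0]
    - [0,0,0]
    - [0,0,0]
    - [0,0,0]
  claw: [-1,-1,-1,-1]

```text
clock: 10.0
tcp_pos: [0.4941, 0.2365, 0.0683]
tcp_rot: [-1.727, -1.578, -0.896]
force: [-2.2, -9.1, 24.5]
grip_width: 0.603
grip_force: 20.0
```

Call:
apply_moves:
  xyz:
    - [0.0012,0,-0.0008]
    - [0.0012,0,-0.0008]
    - [0,0,0]
    - [0,0,0]
    - [0,0,0]
    - [0,0,0]
    - [0,0,0]
    - [0,0,0]
    - [0,0,0]
  delta_rot:
    - [0,0,0]
    - [0,0,0]
    - [0,0,0]
    - [0,0,0]
    - [0,0,0]
    - [0,0,0]
    - [0,0,0]
    - [0,0,0]
    - [0,0,0]
  claw: [-1,-1,-1,0.4,0.6,0.8,1,1,1]

```text
clock: 10.75
tcp_pos: [0.4935, 0.236, 0.0694]
tcp_rot: [-1.729, -1.579, -0.893]
force: [1.1, -0.1, 1.5]
grip_width: 0.98
grip_force: 0.0
```

```bash
python3 - <<'E'
from h import *
s=read_state();print(s['grip_width'],s['tcp_pos'],s['force'])
T=get_image("top");S=get_image("scene"); b=red(T,170,200,215,235); print(b,cast("top",[b[0]],.11)); a=red(S,340,180,380,230)
print(a, tri("scene",a[0],"top",b[0]))
f=lambda im,x,y:cv2.resize(im[y:y+75,x:x+75],None,fx=5.3,fy=5.3,interpolation=cv2.INTER_CUBIC)
cv2.imwrite("pics/c5.png",np.hstack([f(S,320,180),f(T,165,185)]))
E
```

```text
0.9796933147711676 [0.49346418 0.235992   0.06936967] [ 1.06527021 -0.08868606  1.47682394]
((202.66666666666666, 221.88888888888889), 9.0) [[0.49258763 0.22660415 0.11      ]]
((359.6666666666667, 211.33333333333334), 3.0) (array([0.49255286, 0.22649189, 0.11042406]), [np.float64(4.673435748152863e-05), np.float64(4.6734357481527124e-05)])
```

View pics/c5.png

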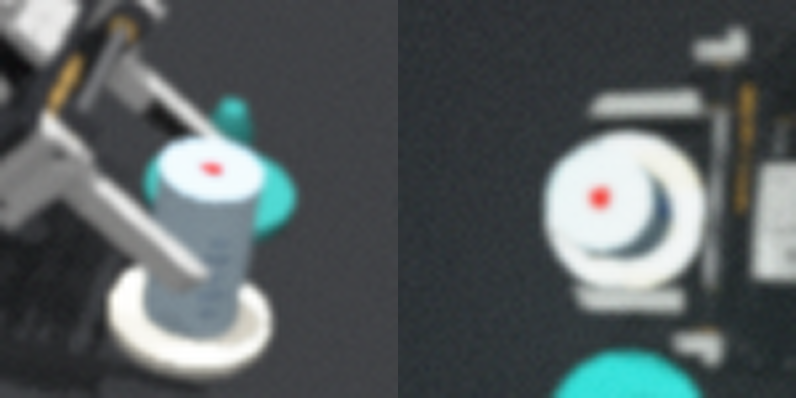

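The crop shows the beaker standing upright on the white base with the fingers open around it. The spot is at (212,169) in the scene half and (600,198) in the top half, and triangulates to z = 0.110, so it is seated.

Call:
apply_moves:
  xyz:
    - [0,0,-0.01]
    - [0,0,-0.015]
    - [0,0,-0.02]
    - [0,0,-0.025]
    - [0,0,-0.03]
    - [0.01,0,-0.03]
    - [0.02,0,-0.02]
    - [0.02,0,-0.02]
  delta_rot:
    - [0,0,0]
    - [0,0,0]
    - [0,0,0]
    - [0,0,0]
    - [0,0,0]
    - [0,0,0]
    - [0,0,0]
    - [0,0,0]
  claw: [1,1,1,1,1,1,1,1]

```text
clock: 11.52
tcp_pos: [0.484, 0.1245, 0.2095]
tcp_rot: [-1.732, -1.578, -0.893]
force: [-0.2, 0.4, 0.9]
grip_width: 0.998
grip_force: 0.0
```

```bash
python3 - <<'E'
from kin import *
s=read_state(); q=s['joint_pos']; x=s['tcp_pos']; R0=Rn.from_rotvec(s['tcp_rot']); print(s['clock'],x,q.round(2),fk(q)[0])
T=get_image("top"); b=red(T,170,200,230,235); print(b,cast("top",[b[0]],.11))
x1=np.array([.535,-.03,.32])
for hd in (85,60):
    R1=Rn.from_matrix(tool(np.radians(hd),0)); w=(R0.inv()*R1).as_rotvec(); print(np.degrees(w).round(1),'len',np.degrees(np.linalg.norm(w)).round(1)); E=[];qq=q
    for t in np.linspace(0,1,13)[1:]:
        R=(R0*Rn.from_rotvec(w*t)).as_matrix(); qn,e=ik(x,R,qq); E.append((e,abs(qn-qq).max())); qq=qn
    qa=qq
    for t in np.linspace(0,1,8)[1:]:
        qn,e=ik(x+(x1-x)*t,R1.as_matrix(),qq); E.append((e,abs(qn-qq).max())); qq=qn
    print(hd,np.max(E,0),qa.round(2),qq.round(2)); delta(x1,R1.as_matrix())
E
```

```text
11.5167 [0.48397549 0.12451012 0.20947197] [ 0.86  0.46 -0.74  2.05 -0.8   1.    0.61] [0.49695296 0.13346277 0.21189739]
((202.66666666666666, 221.88888888888889), 9.0) [[0.49258763 0.22660415 0.11      ]]
[ -0.2 -54.8  -0.3] len 54.8
85 [2.58288416e-05 1.08027814e-01] [ 0.28  0.23 -0.61  1.92  0.15  1.04 -0.49] [ 0.5   0.19 -0.52  1.69  0.1   1.29 -0.13]
t 11.5667 tcp [0.4855 0.1243 0.2137] turn [  0.07 -54.75  -0.16] shift now [ 0.0007  0.0631 -0.1833] after turn [-0.1494  0.0627 -0.1063] q [ 0.87  0.45 -0.74  2.05 -0.8   1.01  0.6 ]
[-12.1 -53.9  22.7] len 59.7
60 [3.51511379e-05 1.52985771e-01] [ 0.25  0.23 -0.58  1.92  0.14  1.04 -0.91] [ 0.47  0.19 -0.48  1.69  0.09  1.29 -0.55]
t 11.5667 tcp [0.4855 0.1243 0.2137] turn [-11.87 -53.86  22.9 ] shift now [ 0.0007  0.0631 -0.1833] after turn [-0.1089  0.12   -0.1063] q [ 0.87  0.45 -0.74  2.05 -0.8   1.01  0.6 ]
```

Call:
apply_moves:
  xyz:
    - [0.029,0,-0.02]
    - [0.029,0,-0.02]
    - [0.029,0,-0.02]
    - [0,0,0]
    - [0,0,0]
    - [0,0,0]
    - [0,0,0]
    - [0,0,0]
    - [0,0,0]
    - [0,0,0]
  delta_rot:
    - [0,0,0]
    - [0,0,0]
    - [0,0,0]
    - [0,-6.8,0]
    - [0,-6.8,0]
    - [0,-6.8,0]
    - [0,-6.8,0]
    - [0,-6.8,0]
    - [0,-6.8,0]
    - [0,-6.8,0]
  claw: [1,1,1,1,1,1,1,1,1,1]

```text
clock: 12.4
tcp_pos: [0.4853, 0.126, 0.3154]
tcp_rot: [-2.259, -2.061, -0.135]
force: [0.1, -0.4, -0.2]
grip_width: 1.001
grip_force: 0.0
```

Call:
apply_moves:
  xyz:
    - [0,0,0]
    - [0,0,0]
  delta_rot:
    - [0,-6.8,0]
    - [0,0,0]
  claw: [1,1]

```text
clock: 12.57
tcp_pos: [0.4842, 0.1302, 0.3151]
tcp_rot: [-2.311, -2.127, 0.002]
force: [-0.9, 1.3, -0.0]
grip_width: 1.0
grip_force: 0.0
```

```bash
python3 - <<'E'
from h import *
delta([.535,-.05,.32],tool(np.radians(85),0))
E
```

```text
t 12.5667 tcp [0.4842 0.1302 0.3151] turn [-0.06  0.03  0.24] shift now [-0.1754  0.0655 -0.0049] after turn [-0.1751  0.0663 -0.0049] q [ 0.41  0.17 -0.83  1.75  0.13  1.28 -0.52]
```

Call:
apply_moves:
  xyz:
    - [-0.026,0.01,0]
    - [-0.026,0.01,0]
    - [-0.026,0.01,0.003]
    - [-0.026,0.01,0.003]
    - [-0.026,0.01,0.003]
    - [-0.024,0.01,0.003]
    - [0,0,0]
    - [0,0,0]
  delta_rot:
    - [0,0,0]
    - [0,0,0]
    - [0,0,0]
    - [0,0,0]
    - [0,0,0]
    - [0,0,0]
    - [0,0,0]
    - [0,0,0]
  claw: [1,1,1,1,1,1,1,1]

```text
clock: 13.23
tcp_pos: [0.5304, -0.0332, 0.3001]
tcp_rot: [-2.314, -2.11, -0.004]
force: [0.5, 0.8, -0.5]
grip_width: 1.0
grip_force: 0.0
```

```bash
python3 - <<'E'
from h import *
s=read_state(); c=camera_info("wrist"); im=get_image("wrist"); cv2.imwrite("pics/w6.png",im)
y=blob(cv2.inRange(cv2.cvtColor(im,cv2.COLOR_BGR2HSV),(20,100,100),(34,255,255)),120,0,440,330); print(cv2.boundingRect(y),cv2.contourArea(y))
print(proj("wrist",[[.5414,-.0298,.165],[.5414,-.0298,.081]],c))
cv2.imwrite("pics/w6c.png",im[:340,100:460])
print(s['tcp_pos'])
E
```

```text
(297, 174, 24, 31) 316.5
[[304.60331955 198.18629843]
 [302.23462225 180.39526037]]
[ 0.53036498 -0.03324048  0.30007759]
```

View pics/w6c.png

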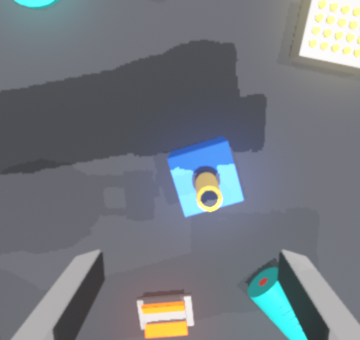

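The wrist crop shows the probe's top ring at crop (208,197), i.e. full (308,197), over the blue stand.

```bash
python3 - <<'E'
from h import *
im=cv2.imread("pics/w6.png"); c=camera_info("wrist")
m=cv2.inRange(cv2.cvtColor(im,cv2.COLOR_BGR2HSV),(15,80,60),(36,255,255)); m[:,:285]=0;m[:,335:]=0;m[:165]=0;m[225:]=0
ys,xs=np.where(m>0); lo=ys.max(); top=[((xs[ys>188].min()+xs[ys>188].max())/2, lo-(xs[ys>188].max()-xs[ys>188].min())/2)]
print(xs.min(),xs.max(),ys.min(),ys.max(),top); P=cast("wrist",top,.165,c)[0]; print(P)
R=tool(np.radians(85),0); delta([P[0],P[1],.111],R)
E
```

```text
296 320 173 211 [(np.float64(308.5), np.float64(199.5))]
[ 0.5448565  -0.02995487  0.165     ]
t 13.2833 tcp [ 0.5303 -0.0318  0.3004] turn [-0.27 -0.48 -0.16] shift now [0.0016 0.0152 0.1893] after turn [0.0031 0.0143 0.1894] q [ 0.61  0.23 -0.71  1.7   0.15  1.27 -0.22]
```

Call:
apply_moves:
  xyz:
    - [0.001,0.007,0.02]
    - [0.001,0.006,0.025]
    - [0,0,0.03]
    - [0,0,0.03]
    - [0,0,0.03]
    - [0,0,0.025]
    - [0,0,0.02]
    - [0,0,0.009]
    - [0,0,0]
    - [0,0,0]
  delta_rot:
    - [-0.3,-0.4,-0.2]
    - [0,0,0]
    - [0,0,0]
    - [0,0,0]
    - [0,0,0]
    - [0,0,0]
    - [0,0,0]
    - [0,0,0]
    - [0,0,0]
    - [0,0,0]
  claw: [1,1,1,1,1,1,1,1,1,1]

```text
clock: 14.12
tcp_pos: [0.5443, -0.0297, 0.1122]
tcp_rot: [2.313, 2.125, 0.003]
force: [0.5, 0.5, 0.3]
grip_width: 1.002
grip_force: 0.0
```

```bash
python3 - <<'E'
from h import *
delta([.5435,-.03,.111],tool(np.radians(85),0)); print(read_state()['force'])
E
```

```text
t 14.1167 tcp [ 0.5443 -0.0297  0.1122] turn [ 0.09 -0.08  0.15] shift now [-0.0003 -0.0008  0.0012] after turn [-0.0004 -0.0008  0.0012] q [ 0.51  0.46 -0.64  1.88  0.34  0.91 -0.38]
[0.47748114 0.50959901 0.32499046]
```

Call:
apply_moves:
  xyz:
    - [0,0,0]
    - [0,0,0]
    - [0,0,0]
    - [0,0,0]
    - [0,0,0]
    - [0,0,0]
    - [0,0,0]
    - [0,0,0]
    - [0,0,0]
    - [0,0,0]
  delta_rot:
    - [0,0,0]
    - [0,0,0]
    - [0,0,0]
    - [0,0,0]
    - [0,0,0]
    - [0,0,0]
    - [0,0,0]
    - [0,0,0]
    - [0,0,0]
    - [0,0,0]
  claw: [-1,-1,-1,-1,-1,-1,-1,-1,-1,-1]
  newtons: 30

```text
clock: 14.95
tcp_pos: [0.5441, -0.0303, 0.1113]
tcp_rot: [-2.314, -2.125, -0.002]
force: [0.1, 0.6, 1.0]
grip_width: 0.326
grip_force: 0.0
```

```bash
python3 - <<'E'
from h import *
s=read_state(); print(s['grip_width']*94,s['grip_force'],s['force'],s['tcp_pos'],Rn.from_rotvec(s['tcp_rot']).as_matrix()[:,2])
E
```

```text
30.67967403830285 0.0 [0.05079394 0.58207924 1.01104108] [ 0.54409762 -0.03033596  0.11127096] [ 0.00113259  0.00104491 -0.99999881]
```

Still closing (24 mm expected).

Call:
apply_moves:
  xyz:
    - [0,0,0]
    - [0,0,0]
    - [0,0,0]
    - [0,0,0]
    - [0,0,0]
    - [0,0,0]
  delta_rot:
    - [0,0,0]
    - [0,0,0]
    - [0,0,0]
    - [0,0,0]
    - [0,0,0]
    - [0,0,0]
  claw: [-1,-1,-1,-1,-1,-1]

```text
clock: 15.45
tcp_pos: [0.5444, -0.0304, 0.1114]
tcp_rot: [2.314, 2.124, 0.003]
force: [5.7, -1.0, -2.0]
grip_width: 0.254
grip_force: 30.0
```

Call:
apply_moves:
  xyz:
    - [0,0,-0.01]
    - [0,0,-0.015]
    - [0,0,-0.02]
    - [0,0,-0.02]
    - [0,0,-0.02]
    - [0,0,-0.02]
    - [0,0,-0.02]
    - [0,0,-0.02]
    - [0,0,-0.015]
    - [0,0,0]
  delta_rot:
    - [0,0,0]
    - [0,0,0]
    - [0,0,0]
    - [0,0,0]
    - [0,0,0]
    - [0,0,0]
    - [0,0,0]
    - [0,0,0]
    - [0,0,0]
    - [0,0,0]
  claw: [-1,-1,-1,-1,-1,-1,-1,-1,-1,-1]

```text
clock: 16.28
tcp_pos: [0.5444, -0.0303, 0.2739]
tcp_rot: [2.313, 2.123, 0.005]
force: [0.2, -0.7, -0.8]
grip_width: 0.252
grip_force: 30.0
```

```bash
python3 - <<'E'
from h import *
s=read_state(); print(s['grip_width']*94,s['grip_force'],s['force'])
delta([.4928,.2266,.27],tool(np.radians(85),0))
E
```

```text
23.678066537608736 29.996103644371033 [ 0.21202778 -0.66819576 -0.81591002]
t 16.2833 tcp [ 0.5444 -0.0303  0.2739] turn [ 0.21 -0.04  0.11] shift now [ 0.2515 -0.0733  0.0038] after turn [ 0.2514 -0.0738  0.0039] q [ 0.59  0.28 -0.71  1.71  0.19  1.22 -0.25]
```

Call:
apply_moves:
  xyz:
    - [0.0251,-0.0073,0]
    - [0.0251,-0.0073,0]
    - [0.0251,-0.0073,0]
    - [0.0251,-0.0073,0]
    - [0.0251,-0.0073,0]
    - [0.0251,-0.0073,0]
    - [0.0251,-0.0073,0]
    - [0.0251,-0.0073,0]
    - [0.0251,-0.0073,0]
    - [0.0251,-0.0073,0]
  delta_rot:
    - [0,0,0]
    - [0,0,0]
    - [0,0,0]
    - [0,0,0]
    - [0,0,0]
    - [0,0,0]
    - [0,0,0]
    - [0,0,0]
    - [0,0,0]
    - [0,0,0]
  claw: [-1,-1,-1,-1,-1,-1,-1,-1,-1,-1]

```text
clock: 17.12
tcp_pos: [0.4916, 0.2266, 0.2706]
tcp_rot: [-2.314, -2.124, 0.0]
force: [0.1, -0.2, -1.4]
grip_width: 0.253
grip_force: 30.0
```

Call:
apply_moves:
  xyz:
    - [0,0,0]
    - [0,0,0]
    - [0,0,0]
  delta_rot:
    - [0,0,0]
    - [0,0,0]
    - [0,0,0]
  claw: [-1,-1,-1]

```text
clock: 17.37
tcp_pos: [0.4924, 0.225, 0.2708]
tcp_rot: [-2.314, -2.124, -0.0]
force: [0.4, 0.2, -1.0]
grip_width: 0.249
grip_force: 30.0
```

```bash
python3 - <<'E'
from h import *
S=get_image("scene"); W=get_image("wrist")
h=cv2.cvtColor(S,cv2.COLOR_BGR2HSV); s=read_state(); print(s['force'],s['grip_force'])
print("expect tip px",proj("scene",[s['tcp_pos']-[0,0,.0964],[.4926,.2265,.11],s['tcp_pos']-[0,0,.0364]]))
f=lambda im,x,y,w,hh,k:cv2.resize(im[y:y+hh,x:x+w],None,fx=k,fy=k,interpolation=cv2.INTER_CUBIC)
cv2.imwrite("pics/c7.png",np.hstack([f(S,320,130,80,100,5),f(W,230,180,100,125,4)]))
delta([.4926,.2265,.2164],tool(np.radians(85),0))
E
```

```text
[-0.6361897  -0.5862524  -0.96328702] 29.99612331390381
expect tip px [[362.10616504 192.71437292]
 [359.66392685 211.46138723]
 [365.19523593 174.24509396]]
t 17.4667 tcp [0.4928 0.2246 0.2711] turn [ 0.03 -0.03  0.02] shift now [ 0.0019 -0.0004  0.0547] after turn [ 0.0019 -0.0003  0.0547] q [ 0.2   0.3  -0.83  1.72  0.23  1.22 -0.78]
```

View pics/c7.png

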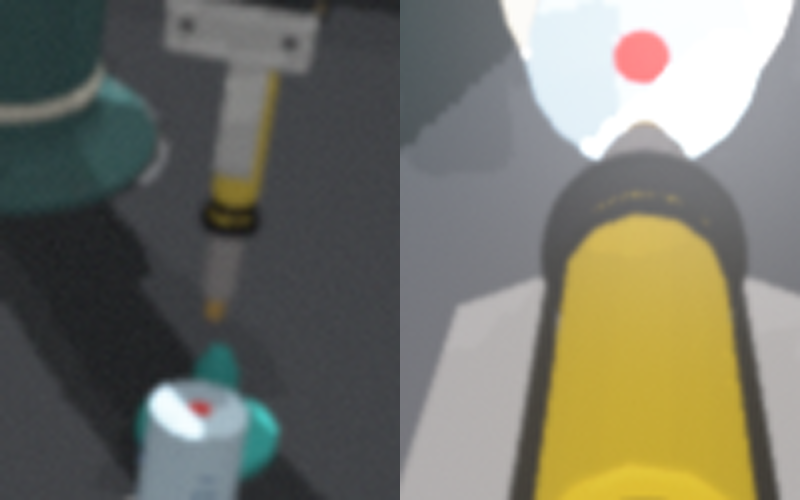

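The crop shows the probe held upright with its foot at scene crop (213,316), i.e. px (362.6,193.2), which matches the expected tip position. The red spot is at (200,408), and in the wrist half it lines up with the probe at column 642.

Call:
apply_moves:
  xyz:
    - [0.001,0,0.01]
    - [0.001,0,0.011]
    - [0,0,0.011]
    - [0,0,0.011]
    - [0,0,0.011]
    - [0,0,0]
    - [0,0,0]
    - [0,0,0]
  delta_rot:
    - [0,0,0]
    - [0,0,0]
    - [0,0,0]
    - [0,0,0]
    - [0,0,0]
    - [0,0,0]
    - [0,0,0]
    - [0,0,0]
  claw: [-1,-1,-1,-1,-1,-1,-1,-1]

```text
clock: 18.13
tcp_pos: [0.493, 0.228, 0.2177]
tcp_rot: [2.314, 2.125, 0.003]
force: [-0.6, -0.1, -0.5]
grip_width: 0.246
grip_force: 30.0
```

```bash
python3 - <<'E'
from h import *
c=camera_info("wrist"); W=get_image("wrist"); r=red(W,255,165,330,260); s=read_state()
print(r,"spot",cast("wrist",[r[0]],.11,c),"tip px",proj("wrist",[s['tcp_pos']-[0,0,.0964]],c)); print(s['force'])
delta([.4926,.2265,.2004],tool(np.radians(85),0))
E
```

```text
((289.05172413793105, 208.72413793103448), 58.0) spot [[0.49083062 0.22961937 0.11      ]] tip px [[291.9577966  214.30210715]]
[-0.44648656  0.28158331 -1.06270419]
t 18.1833 tcp [0.4931 0.2281 0.218 ] turn [ 0.1  -0.09  0.11] shift now [-0.0016 -0.0003  0.0176] after turn [-0.0016 -0.0003  0.0176] q [ 0.17  0.36 -0.81  1.79  0.28  1.12 -0.82]
```

Call:
apply_moves:
  xyz:
    - [0,0,0.003]
    - [0,0,0.003]
    - [0,0,0.003]
    - [0,0,0.002]
    - [0,0,0]
    - [0,0,0]
    - [0,0,0]
  delta_rot:
    - [0,0,0]
    - [0,0,0]
    - [0,0,0]
    - [0,0,0]
    - [0,0,0]
    - [0,0,0]
    - [0,0,0]
  claw: [-1,-1,-1,-1,-1,-1,-1]

```text
clock: 18.77
tcp_pos: [0.4928, 0.2279, 0.2065]
tcp_rot: [-2.314, -2.125, -0.003]
force: [0.3, 0.4, -1.2]
grip_width: 0.25
grip_force: 30.0
```

Call:
apply_moves:
  xyz:
    - [0,0,0.002]
    - [0,0,0.001]
    - [0,0,0]
    - [0,0,0]
    - [0,0,0]
  delta_rot:
    - [0,0,0]
    - [0,0,0]
    - [0,0,0]
    - [0,0,0]
    - [0,0,0]
  claw: [-1,-1,-1,-1,-1]

```text
clock: 19.18
tcp_pos: [0.4929, 0.2279, 0.2036]
tcp_rot: [2.314, 2.125, 0.003]
force: [-0.4, -0.4, 0.7]
grip_width: 0.252
grip_force: 30.0
```

```bash
python3 - <<'E'
from h import *
for i in range(4):
    s=read_state(); print(s['force'].round(2),s['tcp_pos'].round(4)); S=get_image("scene")
cv2.imwrite("pics/S8.png",S)
E
```

```text
[-0.37 -0.42  0.66] [0.4929 0.2279 0.2036]
[ 0.78  0.61 -0.65] [0.4929 0.2279 0.2036]
[-0.   -0.11  0.56] [0.4929 0.2279 0.2036]
[0.68 0.35 0.41] [0.4929 0.2279 0.2035]
```

Call:
apply_moves:
  xyz:
    - [0,0,0.001]
    - [0,0,0.001]
    - [0,0,0.001]
    - [0,0,0]
    - [0,0,0]
    - [0,0,0]
    - [0,0,0]
    - [0,0,0]
    - [0,0,0]
  delta_rot:
    - [0,0,0]
    - [0,0,0]
    - [0,0,0]
    - [0,0,0]
    - [0,0,0]
    - [0,0,0]
    - [0,0,0]
    - [0,0,0]
    - [0,0,0]
  claw: [-1,-1,-1,-1,-1,-1,-1,-1,-1]

```text
clock: 20.13
tcp_pos: [0.4929, 0.2279, 0.2005]
tcp_rot: [2.314, 2.124, 0.003]
force: [0.4, 0.4, 1.5]
grip_width: 0.253
grip_force: 30.0
```

```bash
python3 - <<'E'
from h import *
F=[]
for i in range(8):
    s=read_state(); F.append(s['force']); S=get_image("scene")
print(np.mean(F,0).round(2),s['tcp_pos'],s['grip_width']*94)
W=get_image("wrist")
f=lambda im,x,y,w,hh,k:cv2.resize(im[y:y+hh,x:x+w],None,fx=k,fy=k,interpolation=cv2.INTER_CUBIC)
cv2.imwrite("pics/c9.png",np.hstack([f(S,320,150,80,100,5),f(W,230,160,100,125,4)]))
E
```

```text
[0.67 0.37 1.48] [0.49286274 0.22787656 0.20050137] 23.68204758095541
```

View pics/c9.png

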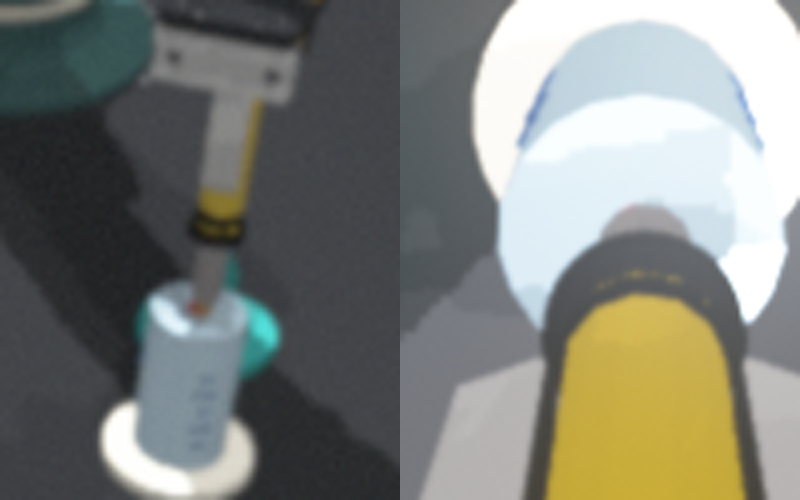

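The crop shows the foot on the red spot: scene (203,310) against the spot at about (198,307), with a sliver of red just behind the nose at wrist (635,206). The offset is about 2 mm and the push about 2.5 N, which is half travel. Handing in.

```bash
python3 -c "
from bench import *
print(hand_in())"
```

```text
the job is handed in; nothing more can be done
None
```

The beaker stands mouth down and released on the peg, and the probe is held upright with its foot about 2 mm from the centre of the red spot, pressing with about 2.5 N (about 6 mm, half its travel). The job is handed in; it returned no verdict.

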